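Load the painter's station tray

ROBOT

A 7-joint arm with a two-finger parallel gripper is mounted at the origin on a cart in front of the work surface, level with it; the furniture and walls round the work are solid. World frame = base frame: x ahead of the robot, y to its left, z up, the work surface at z = 0. Lengths are in m, angles in rad, forces in N, time in s.
With the tool pointing down it reaches from about 0.4 to 0.875 m from the base axis. Payload 6.5 kg.
Tool frame: the origin (TCP) lies midway between the tips of the shut fingers; the grasp point (between the pads) lies 19 mm behind it; z points along the fingers, y is the line along which they close (so a half turn about z gives the same grasp; the last joint's range is limited). The gripper opens to 88 mm and grips with 3 to 60 N. Pads are 18 mm wide; open, the fingers measure 123 mm over their backs; the gripper's body (75 mm by 187 mm) begins 45 mm behind the grasp point.
Start: joints at [-1.37, 0.536, -0.004, 1.538, 0.003, 1.067, -0.071], TCP at [0.171, 0.627, 0.239] pointing down, gripper open.
Joint ranges: [-2.7, 2.7], [-0.37, 2.16], [-1.27, 1.26], [0.24, 2.4], [-1.31, 4.45], [0.19, 1.91], [-2.76, 2.76]. Speed limits (rad/s): [2.39, 2.39, 3.14, 3.14, 3.14, 3.14, 3.14].

INTERFACE

Orientations are given as a unit quaternion [x, y, z, w].
In Python, from station import readout, imaging, order gives the robot as it stands.
- The arm moves only by the tool send_rows, never from a script. Its argument "increments" is a list of rows, each a list of 7 numbers: the shift along the world's x, y, z in m, then the turn, a rotation vector about the world's x, y, z in degrees, then the closure, from -1 (fully open) to 1 (shut). A call has 1 to 5 rows; each row shifts and turns the commanded pose from where the row before left it; what a row does not reach is not made up. A row lasts 1/8 s, in which the tool goes at most 62.5 mm and 10.7 degrees, less where a joint would pass 70% of its speed; a pose out of reach is approached as far as the arm can. A call with a gripper value outside its range is refused whole. The fingers move at their own pace and stop on an object; "grip_force" is the grip in N (left out, the last holds). Time passes only in rows, so rows that do not move let the fingers close. It gives the time, the measured TCP pose, the force, the opening and the grip force at its end, in the units of the state.
- readout.sense(): the state, without advancing time (a new reading comes with each control period).
- imaging.read_camera(name): name is "scene" or "side" or "wrist"; returns (picture, depth): 400x640x3 uint8, blue, green, red; 400x640 float32, m along the optical axis (not along the pixel's ray), 0 where there is no reading.
- imaging.camera_params(name): a dict with "camera_matrix" (3x3 intrinsics, pixels), "k1" (the pictures are not rectified: a ray, as slopes to the right and down, at radius r is drawn at 1 + k1 r^2 times it, then the intrinsics apply), "eye" and "rotation" of the camera in the world. Camera axes: x right, y down, z forward; pixel columns grow to the right and rows downward; lengths in m; the calibration is good to about 2 mm. A picture is of the moment at which its call begins: read the wrist's pose just before it. camera_params takes no time and is no camera call; for the wrist camera it gives the pose at the moment of the call.
- order.hand_in(): hands the job in; it is judged then, once.
The state is a dict: "clock": time; "q": joint angles; "qd": joint speeds; "joint_efforts": joint torques, N m; "eef_pos": TCP position; "eef_rot": TCP orientation; "contact_force": force on the tool from outside, world axes, zero at the start; "moment": the same for the moment, N m; "width": opening from 0.0 (shut) to 1.0 (fully open); "grip_force": force on a finger pad.
Only numpy, scipy, OpenCV 4.12 (cv2) and the standard library are available. Lean on these libraries where they do the work, as an engineer would, in place of code of your own. Each camera call takes 0.05 s, during which the arm holds its last target. There are 200 camera calls.

TASK

Load the plywood station tray for the next painter: lay the paint tube flat along the channel of the grooved insert, and stand the small pot, the middle jar and the big jar of brush water each in the round well cut for its size, upright and fully down on the well's floor. Set each thing down, do not drop it. The squat dark pot and the squat jar with the wide black cap look much alike but are not part of the set: leave both where they stand, and knock no jar over.

Things in the scene. Friction and masses are not known exactly. Their poses are not given: they have to be found in the camera images.
- tube: Half-used aluminium paint tube lying flat on the table, 34 mm wide (x), 90 mm long (y), 22 mm high in the middle, flattest at its crimped end. Pinch it across its width at its middle. Origin: under its middle, on the table; y along its length (cap at +y), z up.
- small_pot: Small round dark-red pot with a pale pink, paint-stained screw lid, 36 mm across and 53 mm tall (taller than wide), standing upright. Origin: centre of its underside; z up. Grip it round the body.
- middle_jar: Middle-sized round clear-glass jar of white paint with a light-blue screw lid, 52 mm across and 64 mm tall, standing upright. Origin: centre of its underside; z up.
- big_jar: Big round clear-glass jar of brush water with a light-green screw lid, 68 mm across and 86 mm tall, standing upright; closed. Origin: centre of its underside; z up.
- squat_pot: LOOK-ALIKE, stays where it is: squat dark-blue pot, 41 mm across and only 47 mm tall. Origin: centre of its underside; z up.
- capped_jar: LOOK-ALIKE, stays where it is: squat clear jar, 58 mm across and 56 mm tall, with a black cap as wide as the jar that takes up its upper third. Origin: centre of its underside; z up.
- insert_small: Pale wooden insert block, 103 x 103 x 30 mm, fixed in the plywood tray, in any of its four places. In its middle a round straight well 50 mm across, 22 mm deep, its floor 8 mm above the origin: the narrowest of the three wells, for the small pot. Origin: centre of its underside, 6 mm above the table; z up, x and y along the tray's sides.
- insert_middle: Pale wooden insert block, 103 x 103 x 30 mm, fixed in the plywood tray, in any of its four places. In its middle a round straight well 66 mm across, 22 mm deep, its floor 8 mm above the origin: the middle-sized of the three wells, for the middle jar. Origin: centre of its underside, 6 mm above the table; z up, x and y along the tray's sides.
- insert_big: Pale wooden insert block, 103 x 103 x 30 mm, fixed in the plywood tray, in any of its four places. In its middle a round straight well 82 mm across, 22 mm deep, its floor 8 mm above the origin: the widest of the three wells, for the big jar. Origin: centre of its underside, 6 mm above the table; z up, x and y along the tray's sides.
- insert_tube: Insert of the same size, in any of the four places (2 x 2). Straight channel along its x, 49 mm wide, open-ended, floor 14 mm above the origin, sides 16 mm high; a finger notch, 43 mm wide and 89 mm long along y with closed ends, crosses its middle, same floor. Origin, axes as the others. Tray: 224 x 224 mm, plus a 14 mm batten handle on each y end; rim 36 mm above the table.
Mind the look-alikes: they are no part of the job. Leave any green or yellow look-alike of the squat_pot alone.

How it is judged:
By the outcome, as a careful person would: the job done as asked, in the order asked, and still so for the second after the job is handed in, with the robot touching nothing.
It also fails if it takes over 112 s, if anything falls off the work surface, if the arm or the gripper's body presses on something with over 40 N, if the wrist force passes 120 N, or if a joint passes its speed limit or range.

## Working session

There is one attempt and no reset: what is moved stays moved. The work goes in short steps, Python scripts to look and compute and a tool call to move; the robot and the scene stay as the last step left them, time stands still between calls to the robot, and variables do not carry over. Pictures are saved under pics/ and viewed, at most 14 in all, crops included, and the job is handed in when it is done.

Besides the shell and the picture viewer there is one more tool, called as name(argument=value, ...) on one line, values as JSON. send_rows: Moves the arm, as the interface text tells. Its arguments: {"type":"object","properties":{"increments":{"type":"array"},"grip_force":{"type":"number"}},"required":["increments"]}

```bash
mkdir -p pics; ls; cat > h.py <<'E'
import numpy as np, cv2
from station import readout, imaging, order
def snap(name,save=True,tag=''):
    p=imaging.camera_params(name); im,d=imaging.read_camera(name)
    np.savez(f'{name}{tag}.npz',im=im,d=d,K=p['camera_matrix'],k1=p['k1'],eye=p['eye'],R=p['rotation'])
    cv2.imwrite(f'pics/{name}{tag}.png',im); return im,d,p
def load(f): return np.load(f+'.npz')
def cloud(z):
    K=z['K'];k1=float(z['k1']);d=z['d'];h,w=d.shape
    u,v=np.meshgrid(np.arange(w,dtype=np.float64),np.arange(h,dtype=np.float64))
    pts=np.stack([u,v],-1).reshape(-1,1,2)
    n=cv2.undistortPointsIter(pts,K,np.array([k1,0,0,0,0.]),None,None,(3,40,1e-9)).reshape(h,w,2)
    c=np.dstack([n[...,0]*d,n[...,1]*d,d])
    return c@np.asarray(z['R']).T+np.asarray(z['eye'])
E
python3 - <<'E'
from h import *
for n in ['scene','side','wrist']:
    im,d,p=snap(n); print(n,p['eye'],np.round(p['rotation'],3).tolist(),p['k1'],p['camera_matrix'][0])
print(readout.sense())
E
```

```text
pics
scene [-0.05392834 -0.78588584  0.7870012 ] [0.86, -0.264, 0.139, -0.414] 0.006320351308294149 [390.46866181   0.         317.13500324]
side [0.21771075 1.06938117 0.7574748 ] [-0.109, 0.871, -0.475, 0.068] 0.008543629899079318 [470.77593666   0.         319.29262236]
wrist [0.09992354 0.64724683 0.38486255] [0.786, 0.6, 0.088, 0.116] -0.029172731555915297 [278.3975838    0.         322.82779601]
{'clock': 0.15, 'q': array([-1.37019322,  0.53700419, -0.00443439,  1.5385649 ,  0.00260436,
        1.06729018, -0.07115476]), 'qd': array([ 0.00052442, -0.0038362 , -0.00054716, -0.00142378, -0.00054408,
       -0.00228066, -0.00017383]), 'joint_efforts': array([ 2.34327432e-03, -5.71332014e+01,  9.92260873e-01, -2.51826847e+01,
       -5.61398396e-02,  1.51975080e-02,  8.99937072e-05]), 'eef_pos': array([0.17126622, 0.62658311, 0.23806426]), 'eef_rot': array([ 1.32949249e-01,  9.91122646e-01, -6.29562058e-04, -3.36451328e-05]), 'contact_force': array([-0.32709432, -0.18069689,  0.47383104]), 'moment': array([ 0.02460376, -0.08564646,  0.01770227]), 'grip_force': 0.0, 'width': 0.9981345793751651}
```

```bash
cat >> h.py <<'E'
from scipy.spatial.transform import Rotation as Ro
_c=cloud
def cloud(z):
    z=dict(z); z['R']=Ro.from_quat(z['R']).as_matrix() if np.asarray(z['R']).size==4 else z['R']
    return _c(z)
E
python3 - <<'E'
from h import *
a=cv2.imread('pics/scene.png');cv2.imwrite('pics/s800.png',cv2.resize(a,(800,500)))
E
```

```text
(no output)
```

View pics/scene.png

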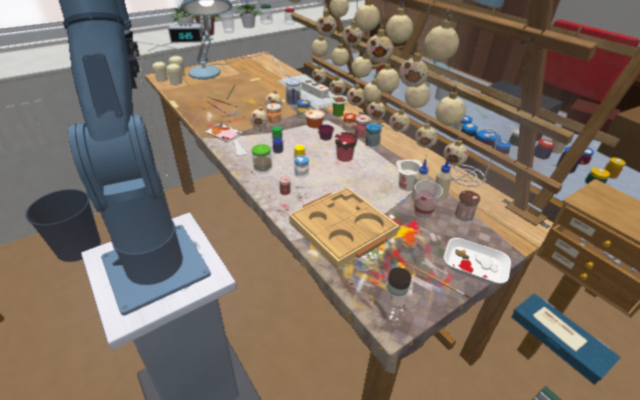

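View pics/side.png

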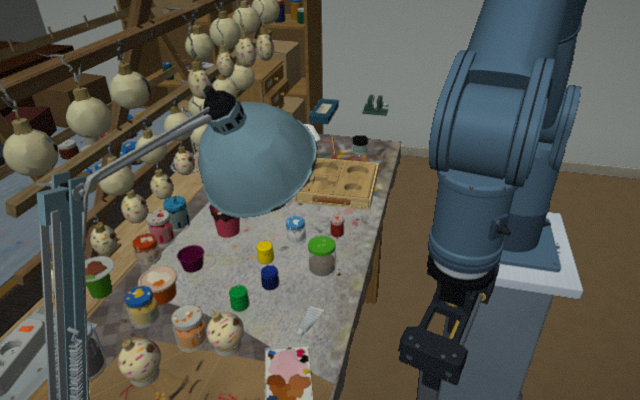

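```bash
python3 - <<'E'
from h import *
a=cv2.imread('pics/scene.png');b=cv2.imread('pics/side.png')
A=cv2.resize(a[110:270,215:415],(800,640),interpolation=3)[:600]
B=cv2.resize(b[150:350,220:400],(540,600),interpolation=3)
cv2.imwrite('pics/cA.png',A);cv2.imwrite('pics/cB.png',B)
z=load('side');P=cloud(z);s=load('scene');S=cloud(s)
for n,(u,v) in dict(small=(337,220),mid=(295,222),big=(322,243),blue=(270,270),tube=(309,320),tray=(336,180)).items(): print('side',n,P[v,u].round(3))
for n,(u,v) in dict(small=(285,181),mid=(301,160),big=(261,150),blue=(278,141),tube=(240,147),tray=(345,225),cap=(399,273)).items(): print('scene',n,S[v,u].round(3))
E
```

```text
side small [0.437 0.093 0.052]
side mid [0.535 0.145 0.066]
side big [0.441 0.234 0.083]
side blue [0.543 0.314 0.048]
side tube [0.425 0.408 0.015]
side tray [ 0.492 -0.134  0.036]
scene small [0.436 0.072 0.051]
scene mid [0.531 0.126 0.066]
scene big [0.438 0.228 0.083]
scene blue [0.543 0.298 0.049]
scene tube [0.431 0.388 0.014]
scene tray [ 0.48  -0.18   0.037]
scene cap [ 0.472 -0.399  0.055]
```

View pics/cA.png

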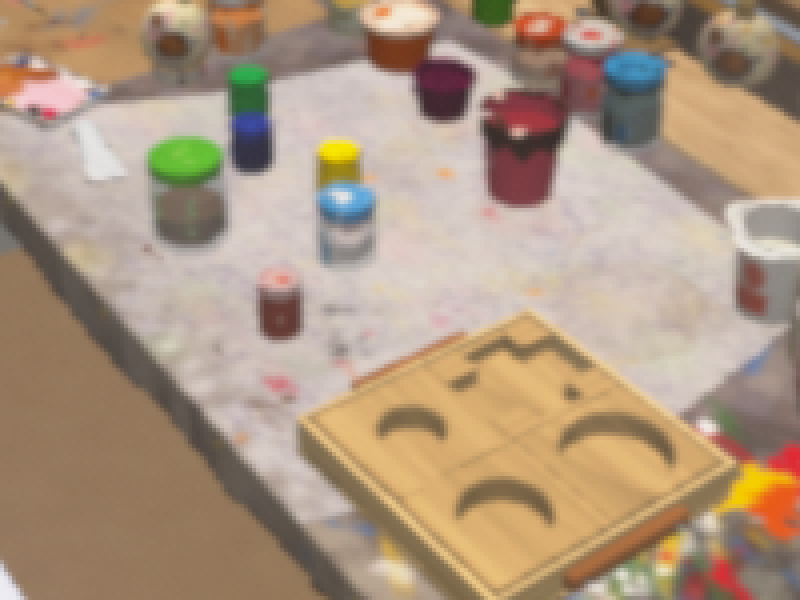

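View pics/cB.png

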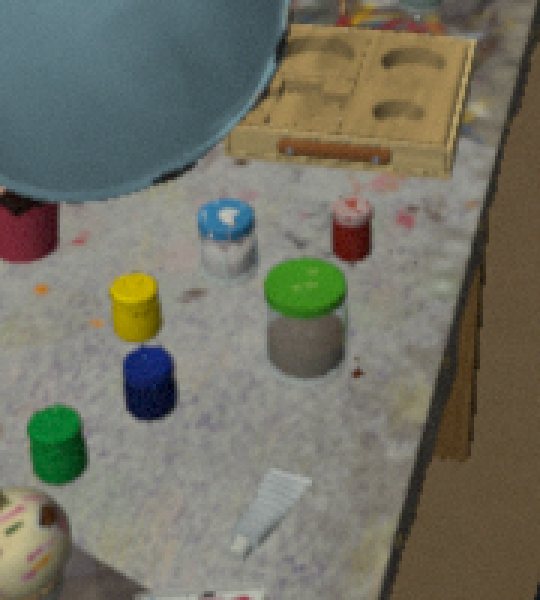

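```bash
cat >> h.py <<'E'
def lids(files,objs):
    for n,(x,y,h,r) in objs.items():
        for f in files:
            P=cloud(load(f)).reshape(-1,3)
            m=(np.hypot(P[:,0]-x,P[:,1]-y)<r+.02)&(abs(P[:,2]-h)<.004)
            if m.sum()<8: print(n,f,'few');continue
            q=P[m]; (c,rr)=cv2.minEnclosingCircle(q[:,:2].astype(np.float32))
            print(n,f,m.sum(),'mean',q.mean(0).round(4),'enc',np.round(c,4),round(rr,4),'mid',((q.min(0)+q.max(0))/2)[:2].round(4))
E
python3 - <<'E'
from h import *
lids(['scene','side'],dict(small=(.436,.082,.053,.018),mid=(.533,.136,.064,.026),big=(.439,.231,.086,.034),blue=(.543,.305,.047,.02),cap=(.472,-.4,.056,.029)))
for f in ['scene','side']:
    P=cloud(load(f)).reshape(-1,3)
    m=(abs(P[:,0]-.428)<.06)&(abs(P[:,1]-.398)<.08)&(P[:,2]>.006)&(P[:,2]<.03);q=P[m]
    print('tube',f,m.sum(),q.mean(0).round(4),cv2.minAreaRect(q[:,:2].astype(np.float32)))
    hi=q[q[:,2]>.012];print(hi.mean(0).round(4),q[:,2].max())
    m=(abs(P[:,0]-.5)<.17)&(abs(P[:,1]+.2)<.17)&(abs(P[:,2]-.036)<.004);q=P[m]
    print('tray',f,m.sum(),cv2.minAreaRect(q[:,:2].astype(np.float32)))
    im=load(f)['im'].reshape(-1,3)
    # raster top view
    m=(abs(P[:,0]-.5)<.18)&(abs(P[:,1]+.2)<.18)
    H=np.zeros((400,400,3),np.uint8);q=P[m];ij=((q[:,:2]-[.3,-.4])/.001).astype(int).clip(0,399)
    if f=='scene':
        for (i,j),c in zip(ij,im[m]): H[399-i-1:399-i+1,399-j-1:399-j+1]=c
        cv2.imwrite('pics/top.png',H)
print(readout.sense()['eef_rot'])
E
```

```text
small scene 46 mean [0.4397 0.0791 0.0511] enc [0.4408 0.0803] 0.017 mid [0.4414 0.0807]
small side 80 mean [0.4389 0.0849 0.0523] enc [0.4387 0.0859] 0.0179 mid [0.4395 0.0844]
mid scene 94 mean [0.5364 0.1317 0.063 ] enc [0.5377 0.1326] 0.0255 mid [0.5377 0.1337]
mid side 185 mean [0.5366 0.1405 0.0639] enc [0.5362 0.1379] 0.0261 mid [0.5365 0.1376]
big scene 141 mean [0.4404 0.2324 0.0841] enc [0.4409 0.2323] 0.033 mid [0.4416 0.2334]
big side 379 mean [0.4402 0.2399 0.085 ] enc [0.4419 0.239 ] 0.034 mid [0.4406 0.2402]
blue scene 40 mean [0.5452 0.3067 0.0454] enc [0.5467 0.3072] 0.0181 mid [0.5469 0.3074]
blue side 165 mean [0.5449 0.3137 0.0462] enc [0.5448 0.3119] 0.0206 mid [0.5461 0.3129]
cap scene 318 mean [ 0.4684 -0.4075  0.0549] enc [ 0.4692 -0.4057] 0.0287 mid [ 0.4683 -0.4071]
cap side 93 mean [ 0.4687 -0.4001  0.056 ] enc [ 0.4709 -0.4037] 0.0296 mid [ 0.4687 -0.4013]
tube scene 92 [0.4294 0.416  0.0114] ((0.4295840263366699, 0.4223226010799408), (0.11124218255281448, 0.042701102793216705), 88.34381866455078)
[0.4328 0.4153 0.0155] 0.020229016803697375
tray scene 2916 ((0.4908813536167145, -0.16045385599136353), (0.22719882428646088, 0.24799713492393494), 2.6627249717712402)
tube side 379 [0.428  0.4213 0.0119] ((0.44123661518096924, 0.41936904191970825), (0.11639226227998734, 0.06618554890155792), 88.33504486083984)
[0.4311 0.4247 0.0157] 0.023080172798697007
tray side 1735 ((0.4808056652545929, -0.15725268423557281), (0.25218233466148376, 0.21302644908428192), 89.93917083740234)
[ 1.32949249e-01  9.91122646e-01 -6.29562058e-04 -3.36451328e-05]
```

The candidates in the scene picture are these:
- **Dark-red pot:** (285,185), tall with a pale pink lid, so this is small_pot.
- **Squat pots:** dark blue at (278,143), plus yellow (300,152) and green (277,131). All are look-alikes and stay put.
- **Light-blue lid:** (301,165) is middle_jar. The black-capped jar at (399,282) is a look-alike.
- **Light-green lid:** (261,157) is big_jar.
- **White tube:** (240,147).

The crops confirm these choices. In the tray, the small well is near/left and the channel far/left. The middle well is near/right and the big well far/right. Next I'll look from the wrist camera.

send_rows(increments=[[0.02,-0.02,0.03,0,0,0,-1],[0.03,-0.03,0.03,0,0,0,-1],[0.03,-0.04,0.03,0,0,0,-1],[0.03,-0.04,0.03,0,0,0,-1],[0.03,-0.04,0.02,0,0,0,-1]])

```text
clock: 0.78
eef_pos: [0.3124, 0.4557, 0.3801]
eef_rot: [0.133, 0.991, 0.001, 0.0]
contact_force: [0.8, 0.4, 0.3]
width: 1.001
grip_force: 0.0
```

send_rows(increments=[[0.03,-0.04,0.02,0,0,0,-1],[0.03,-0.04,0,0,0,0,-1],[0.03,-0.03,0,0,0,0,-1],[0.01,-0.02,0,0,0,0,-1],[0,0,0,0,0,0,-1]])

```text
clock: 1.4
eef_pos: [0.4122, 0.3255, 0.3987]
eef_rot: [0.135, 0.991, -0.0, 0.0]
contact_force: [0.6, 1.1, -0.5]
width: 0.998
grip_force: 0.0
```

```bash
python3 - <<'E'
from h import *
s=readout.sense();print(s['eef_pos'],s['eef_rot'],s['contact_force'],s['clock'])
im,d,p=snap('wrist',tag='1');print(p)
T=Ro.from_quat(s['eef_rot']);print(T.inv().apply(np.array(p['eye'])-s['eef_pos']))
E
```

```text
[0.41217201 0.32545615 0.39865996] [ 1.34709629e-01  9.90885089e-01 -2.31506264e-04  6.00484927e-05] [ 0.57390857  1.11077826 -0.45989604] 1.4
{'camera_matrix': array([[278.3975838 ,   0.        , 322.82779601],
       [  0.        , 278.3975838 , 201.66626938],
       [  0.        ,   0.        ,   1.        ]]), 'k1': -0.029172731555915297, 'eye': array([0.34089249, 0.34631793, 0.54558676]), 'rotation': array([0.78738494, 0.59900112, 0.08814641, 0.11598633])}
[ 0.07423523  0.00101057 -0.14694073]
```

View pics/wrist1.png

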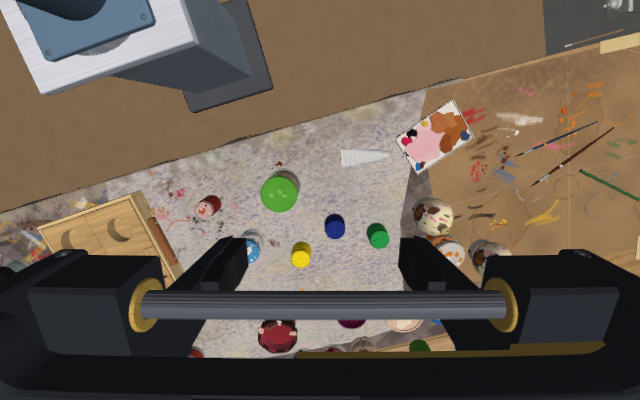

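```bash
python3 - <<'E'
from h import *
lids(['wrist1'],dict(small=(.439,.083,.053,.018),mid=(.537,.136,.064,.026),big=(.441,.236,.086,.034),blue=(.546,.31,.047,.02)))
z=load('wrist1');P=cloud(z);im=z['im']
print('table z',P[185,350],P[200,250])
m=(P[...,2]>.006)&(P[...,2]<.03)&(abs(P[...,0]-.43)<.06)&(abs(P[...,1]-.415)<.07)
m[:, 396:]=0
q=P[m];v,u=np.nonzero(m);print(m.sum(),u.min(),u.max(),v.min(),v.max())
print(cv2.minAreaRect(q[:,:2].astype(np.float32)),q.mean(0))
print(cv2.fitLine(q[:,:2].astype(np.float32),2,0,.01,.01).ravel())
for y in np.arange(.35,.48,.01):
    k=q[abs(q[:,1]-y)<.005]
    if len(k):print(round(y,3),len(k),k[:,0].min().round(4),k[:,0].max().round(4),k[:,2].max().round(4))
# color mask ends
for (a,b) in [(341,150),(341,165),(388,153),(393,157)]: print((a,b),P[b,a].round(4))
cv2.imwrite('pics/tube.png',cv2.resize(im[130:190,320:420],(800,480),interpolation=2))
E
```

```text
small wrist1 253 mean [0.4394 0.0856 0.0523] enc [0.4397 0.0845] 0.0174 mid [0.4396 0.0848]
mid wrist1 208 mean [0.5404 0.1508 0.0642] enc [0.5392 0.1421] 0.0238 mid [0.5395 0.1495]
big wrist1 1040 mean [0.4407 0.2388 0.0852] enc [0.4415 0.2385] 0.0323 mid [0.4415 0.2385]
blue wrist1 298 mean [0.5454 0.3128 0.0464] enc [0.5463 0.3125] 0.0201 mid [0.5464 0.3128]
table z [4.79995782e-01 3.64421357e-01 1.52428343e-05] [0.45554844 0.16032325 0.00186574]
513 344 395 138 165
((0.4277183413505554, 0.41722944378852844), (0.10104168206453323, 0.03516514599323273), 87.86255645751953) [0.42932274 0.40793337 0.01257122]
[0.14228524 0.9898257  0.42932275 0.40793338]
0.37 20 0.4083 0.4391 0.0084
0.38 60 0.4099 0.4401 0.0113
0.39 80 0.4116 0.4408 0.0134
0.4 76 0.4134 0.4416 0.0144
0.41 79 0.4159 0.4439 0.0179
0.42 75 0.4187 0.4449 0.0202
0.43 72 0.4215 0.4458 0.0218
0.44 39 0.4236 0.4428 0.0216
0.45 10 0.4307 0.442 0.0165
0.47 2 0.412 0.4137 0.0085
(341, 150) [0.4071 0.3642 0.0044]
(341, 165) [0.4352 0.3569 0.0048]
(388, 153) [0.4371 0.4507 0.0028]
(393, 157) [0.4474 0.4587 0.0023]
```

View pics/tube.png

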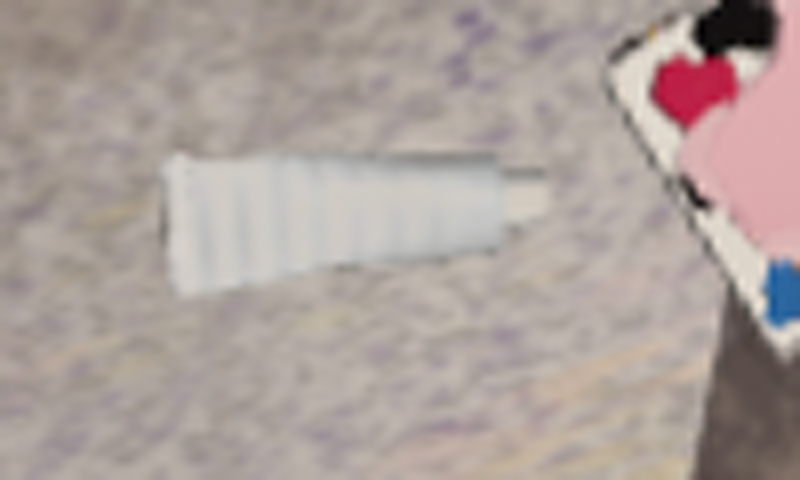

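The tube lies at (341–389, 149–167) in the wrist picture, crimped end left and cap right. Its middle is about (0.430, 0.407), and its axis is 8.3° from +y toward +x.

send_rows(increments=[[0.002,0.01,-0.03,0,0,-10,-1],[0.002,0.01,-0.03,0,0,-10.4,-1],[0.002,0.01,-0.03,0,0,-10.4,-1],[0.002,0.01,-0.035,0,0,-10.4,-1],[0.002,0.01,-0.035,0,0,-10.4,-1]])

```text
clock: 2.08
eef_pos: [0.4199, 0.3792, 0.2374]
eef_rot: [0.552, 0.834, 0.0, -0.0]
contact_force: [-0.7, 0.4, 0.3]
width: 1.002
grip_force: 0.0
```

send_rows(increments=[[0.002,0.01,-0.035,0,0,-10.4,-1],[0.002,0.01,-0.035,0,0,-10.4,-1],[0.002,0.01,-0.035,0,0,-10.4,-1],[0.002,0.002,-0.034,0,0,0,-1],[0,0,0,0,0,0,-1]])

```text
clock: 2.7
eef_pos: [0.4264, 0.4093, 0.0971]
eef_rot: [0.754, 0.657, -0.003, -0.0]
contact_force: [0.3, 0.2, 0.9]
width: 1.001
grip_force: 0.0
```

```bash
python3 - <<'E'
from h import *
s=readout.sense();print(s['eef_pos'],s['q'].round(2));print(Ro.from_quat(s['eef_rot']).as_matrix().round(4))
E
```

```text
[0.42640535 0.40934109 0.09710294] [-1.07  0.64  0.32  1.81 -0.28  0.74 -0.74]
[[ 0.1378  0.9904 -0.0044]
 [ 0.9904 -0.1378 -0.0035]
 [-0.004  -0.0039 -1.    ]]
```

send_rows(increments=[[0.003,-0.002,-0.03,0,0,0,-1],[0,0,-0.03,0,0,0,-1],[0,0,-0.02,0,0,0,-1],[0,0,-0.011,0,0,0,-1],[0,0,0,0,0,0,-0.2]], grip_force=15)

```text
clock: 3.32
eef_pos: [0.4322, 0.4072, 0.0088]
eef_rot: [0.755, 0.656, -0.0, -0.0]
contact_force: [1.1, 0.2, 0.4]
width: 0.912
grip_force: 0.0
```

send_rows(increments=[[0,0,0,0,0,0,0.3],[0,0,0,0,0,0,1],[0,0,0,0,0,0,1],[0,0,0,0,0,0,1],[0,0,0,0,0,0,1]])

```text
clock: 3.95
eef_pos: [0.4323, 0.407, 0.0087]
eef_rot: [0.755, 0.656, -0.0, -0.0]
contact_force: [0.3, -0.4, 0.5]
width: 0.344
grip_force: 0.2
```

send_rows(increments=[[0,0,0,0,0,0,-0.1],[0,0,-0.002,0,0,0,-0.1],[0,0,-0.003,0,0,0,-0.1],[0,0,0,0,0,0,1],[0,0,0,0,0,0,1]])

```text
clock: 4.58
eef_pos: [0.4323, 0.407, 0.0036]
eef_rot: [0.755, 0.656, -0.0, 0.0]
contact_force: [-0.1, -0.2, 0.8]
width: 0.345
grip_force: 0.1
```

send_rows(increments=[[0,0,0,0,0,0,1],[0,0,0,0,0,0,1],[0,0,0,0,0,0,1]])

```text
clock: 4.95
eef_pos: [0.4324, 0.407, 0.0038]
eef_rot: [0.755, 0.656, 0.0, -0.0]
contact_force: [1.2, 0.0, -0.2]
width: 0.314
grip_force: 14.9
```

send_rows(increments=[[0,0,0.02,0,0,0,1],[0,0,0.04,0,0,0,1],[0,-0.01,0.05,0,0,5,1],[0,-0.02,0.05,0,0,9,1],[0,-0.04,0.05,0,0,9.5,1]])

```text
clock: 5.58
eef_pos: [0.4324, 0.3385, 0.2157]
eef_rot: [0.603, 0.798, 0.001, 0.0]
contact_force: [1.4, 0.9, 0.2]
width: 0.311
grip_force: 14.9
```

send_rows(increments=[[0,-0.04,0.04,0,0,9.5,1],[0,-0.045,0.03,0,0,9.5,1],[0,-0.045,0.02,0,0,9.5,1],[0,-0.045,0,0,0,9.5,1],[0,-0.045,0,0,0,9.5,1]])

```text
clock: 6.2
eef_pos: [0.4323, 0.1161, 0.3041]
eef_rot: [0.232, 0.973, 0.001, 0.001]
contact_force: [-0.3, -0.7, -0.1]
width: 0.31
grip_force: 14.9
```

send_rows(increments=[[0.01,-0.045,0,0,0,9.5,1],[0.01,-0.045,0,0,0,9.5,1],[0,-0.03,0,0,0,8,1],[0,-0.02,0,0,0,0,1],[0,0,0,0,0,0,1]])

```text
clock: 6.82
eef_pos: [0.4521, -0.0232, 0.3035]
eef_rot: [0.003, 1.0, 0.0, 0.001]
contact_force: [-0.2, -0.5, 0.3]
width: 0.309
grip_force: 14.9
```

```bash
python3 - <<'E'
from h import *
s=readout.sense();print(s['eef_pos'],s['q'].round(2),s['width'],s['grip_force'],s['contact_force']);print(Ro.from_quat(s['eef_rot']).as_matrix().round(4))
snap('wrist',tag='2')
E
```

```text
[ 0.45207168 -0.02324162  0.30351712] [-0.4   0.11  0.38  1.98 -0.05  1.06  1.57] 0.30919453055299906 14.9178208143735 [-0.22752951 -0.49614381  0.25098663]
[[-1.0e+00  6.3e-03  1.3e-03]
 [ 6.3e-03  1.0e+00  3.0e-04]
 [-1.3e-03  3.0e-04 -1.0e+00]]
```

View pics/wrist2.png

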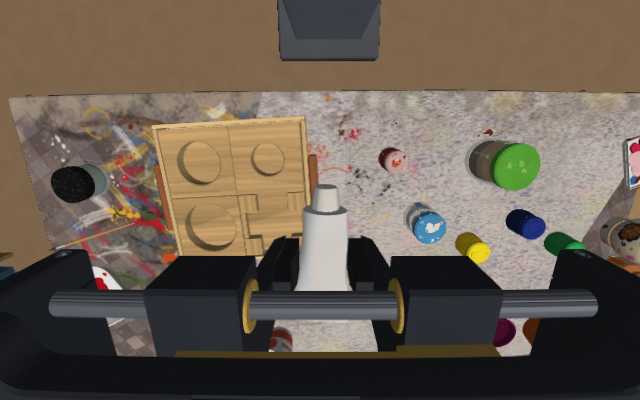

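```bash
cat >> h.py <<'E'
def tray(f,zt=.036):
    z=load(f);P=cloud(z);e=np.asarray(z['eye'])
    t=(zt-e[2])/(P[...,2]-e[2]);Q=e+(P-e)*t[...,None]   # ray on rim plane
    X=Q[...,0];Y=Q[...,1]
    ok=(z['d']>0)&(X>.34)&(X<.68)&(Y>-.36)&(Y<-.02)
    low=(ok&(P[...,2]<.029)).astype(np.uint8)
    n,l,st,c=cv2.connectedComponentsWithStats(low)
    for i in range(1,n):
        if st[i,4]<60: continue
        k=Q[l==i][:,:2];(cc,r)=cv2.minEnclosingCircle(k.astype(np.float32))
        print(st[i],'mean',k.mean(0).round(4),'enc',np.round(cc,4),round(r,4),'zmin',P[l==i][:,2].mean().round(4),'box',k.min(0).round(4),k.max(0).round(4))
    top=ok&(abs(P[...,2]-zt)<.003);n,l,st,c=cv2.connectedComponentsWithStats(top.astype(np.uint8))
    i=1+st[1:,4].argmax();q=P[l==i];print('top',st[i],q.mean(0),cv2.minAreaRect(q[:,:2].astype(np.float32)))
    return z,P,Q,l==i
E
python3 - <<'E'
from h import *
z,P,Q,t=tray('wrist2')
q=P[t]
for x in (.42,.46,.5,.54): 
    k=q[abs(q[:,0]-x)<.003];print(x,'y',k[:,1].min().round(4),k[:,1].max().round(4))
for y in (-.24,-.2,-.1,-.08): 
    k=q[abs(q[:,1]-y)<.003];print(y,'x',k[:,0].min().round(4),k[:,0].max().round(4))
tray('scene')
E
```

```text
[   86    90   239   200 16163] mean [ 0.4363 -0.248 ] enc [ 0.5007 -0.1902] 0.2328 zmin -0.0035 box [ 0.34 -0.36] [ 0.6608 -0.02  ]
[158 120 147  67 335] mean [ 0.3972 -0.1302] enc [ 0.4344 -0.1563] 0.114 zmin 0.0102 box [ 0.3806 -0.2622] [ 0.4779 -0.0507]
[ 180  142   41   42 1334] mean [ 0.4407 -0.207 ] enc [ 0.4409 -0.2072] 0.0319 zmin 0.0159 box [ 0.4102 -0.2373] [ 0.4721 -0.1763]
[252 142  32  33 811] mean [ 0.4356 -0.1048] enc [ 0.4357 -0.1052] 0.0245 zmin 0.0157 box [ 0.4114 -0.1277] [ 0.459  -0.0812]
[ 247  192   55   62 1998] mean [ 0.5311 -0.1011] enc [ 0.5391 -0.1004] 0.0562 zmin 0.0212 box [ 0.4872 -0.1427] [ 0.591  -0.0571]
[ 186  204   50   46 1755] mean [ 0.5431 -0.2026] enc [ 0.544  -0.2026] 0.0404 zmin 0.0162 box [ 0.5058 -0.2422] [ 0.5835 -0.1632]
top [  151   115   166   145 12051] [ 0.46265673 -0.16113863  0.03671569] ((0.49080315232276917, -0.1547420620918274), (0.22425183653831482, 0.24737334251403809), 2.84965181350708)
0.42 y -0.2701 -0.0468
0.46 y -0.277 -0.0325
0.5 y -0.2748 -0.0438
0.54 y -0.2733 -0.1443
-0.24 x 0.3829 0.5946
-0.2 x 0.382 0.5942
-0.1 x 0.3
[... 401 characters left out ...]
0897]
[355 214  29  19 400] mean [ 0.542  -0.2115] enc [ 0.5431 -0.2098] 0.04 zmin 0.0158 box [ 0.5054 -0.2489] [ 0.5825 -0.1732]
[330 231  24  16 292] mean [ 0.4389 -0.2161] enc [ 0.4399 -0.2155] 0.0317 zmin 0.0161 box [ 0.4086 -0.2462] [ 0.47   -0.1847]
top [ 289  187  110   75 2668] [ 0.47492432 -0.16663763  0.03555984] ((0.4902808368206024, -0.15480269491672516), (0.2269357293844223, 0.2333206832408905), 3.158111095428467)h.py:30: RuntimeWarning: divide by zero encountered in divide
  t=(zt-e[2])/(P[...,2]-e[2]);Q=e+(P-e)*t[...,None]   # ray on rim plane
h.py:30: RuntimeWarning: invalid value encountered in multiply
  t=(zt-e[2])/(P[...,2]-e[2]);Q=e+(P-e)*t[...,None]   # ray on rim plane
```

Here the tube is held with its cap toward the base. The wells are the small one at (268,159), the middle at (200,163) and the big at (211,228), with the channel at (275,222). Tray yaw is about +2.9°, and the channel centre is about (0.539, -0.1005).

send_rows(increments=[[0.02,-0.018,-0.03,0,0,3.3,1],[0.025,-0.022,-0.04,0,0,0,1],[0.025,-0.022,-0.04,0,0,0,1],[0.017,-0.015,-0.04,0,0,0,1],[0,0,-0.03,0,0,0,1]])

```text
clock: 7.5
eef_pos: [0.5403, -0.0983, 0.121]
eef_rot: [-0.028, 1.0, -0.0, -0.0]
contact_force: [0.7, 0.1, 0.3]
width: 0.313
grip_force: 14.9
```

send_rows(increments=[[0,0,-0.03,0,0,0,1],[0,0,0,0,0,0,1]])

```text
clock: 7.75
eef_pos: [0.538, -0.0969, 0.091]
eef_rot: [-0.028, 1.0, 0.001, -0.002]
contact_force: [0.8, 1.0, 0.1]
width: 0.313
grip_force: 14.9
```

```bash
python3 - <<'E'
from h import *
s=readout.sense();print(s['eef_pos'],s['q'].round(2),s['width'],s['grip_force'],s['contact_force']);print(Ro.from_quat(s['eef_rot']).as_matrix().round(4))
im,d,p=snap('wrist',tag='3')
cv2.imwrite('pics/w3c.png',cv2.resize(im[60:360,170:470],(600,600)))
tray('wrist3')
E
```

```text
[ 0.53797694 -0.09691423  0.09098798] [-0.15  0.6   0.33  1.93 -0.3   0.67  1.98] 0.3128933686376781 14.917952681285556 [0.7890099  1.02717032 0.1197498 ]
[[-0.9984 -0.0565 -0.0041]
 [-0.0565  0.9984  0.0012]
 [ 0.0041  0.0015 -1.    ]]
[    0     0   146   290 22013] mean [ 0.4977 -0.305 ] enc [ 0.5092 -0.2962] 0.1137 zmin 0.0015 box [ 0.3982 -0.36  ] [ 0.6123 -0.2426]
[ 391    0   65  257 6322] mean [ 0.4538 -0.0302] enc [ 0.4767 -0.0296] 0.091 zmin 0.0018 box [ 0.3863 -0.0477] [ 0.5671 -0.02  ]
[ 121   24   92  101 6957] mean [ 0.441  -0.2068] enc [ 0.4419 -0.2068] 0.032 zmin 0.0165 box [ 0.4103 -0.238 ] [ 0.4736 -0.1762]
[ 282   37   71   77 4244] mean [ 0.437  -0.1055] enc [ 0.4375 -0.1057] 0.0244 zmin 0.0159 box [ 0.4133 -0.129 ] [ 0.4609 -0.0817]
[ 259  153  115  100 5589] mean [ 0.5211 -0.1046] enc [ 0.5303 -0.1028] 0.0503 zmin 0.0212 box [ 0.4868 -0.1448] [ 0.5677 -0.0573]
[ 136  167  100   92 7069] mean [ 0.5408 -0.202 ] enc [ 0.543  -0.2018] 0.04 zmin 0.0161 box [ 0.5041 -0.2405] [ 0.5792 -0.1636]
[ 107  318   49   36 1375] mean [ 0.6605 -0.2622] enc [ 0.6609 -0.2624] 0.0265 zmin 0.0016 box [ 0.6411 -0.2819] [ 0.68   -0.2425]
[ 269  320  109   32 3194] mean [ 0.6498 -0.0893] enc [ 0.6597 -0.0887] 0.0498 zmin 0.0021 box [ 0.6299 -0.1375] [ 0.669  -0.0392]
top [   64     0   348   287 51939] [ 0.46344058 -0.15937883  0.03673526] ((0.4981042742729187, -0.15957751870155334), (0.2108250856399536, 0.2374798059463501), 2.654498338699341)h.py:30: RuntimeWarning: divide by zero encountered in divide
  t=(zt-e[2])/(P[...,2]-e[2]);Q=e+(P-e)*t[...,None]   # ray on rim plane
h.py:30: RuntimeWarning: invalid value encountered in multiply
  t=(zt-e[2])/(P[...,2]-e[2]);Q=e+(P-e)*t[...,None]   # ray on rim plane
```

View pics/w3c.png

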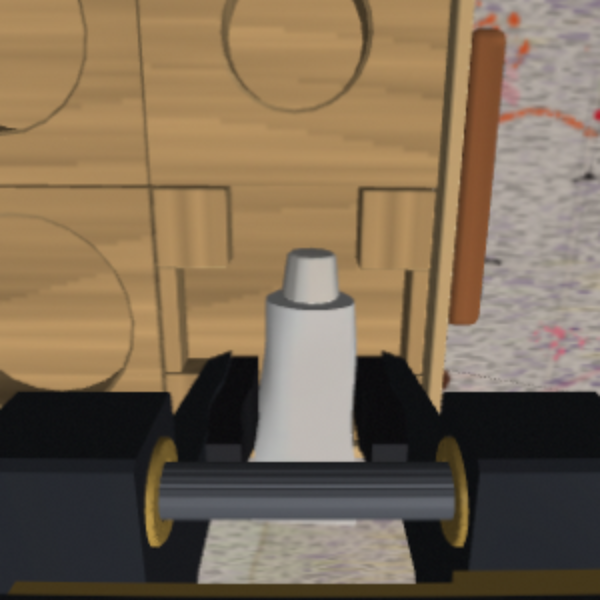

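send_rows(increments=[[0.001,-0.003,-0.01,0,0,0,1],[0,0,-0.02,0,0,0,1],[0,0,-0.015,0,0,0,1],[0,0,-0.01,0,0,0,1],[0,0,0,0,0,0,1]])

```text
clock: 8.43
eef_pos: [0.54, -0.1017, 0.0371]
eef_rot: [-0.028, 1.0, 0.0, -0.0]
contact_force: [0.2, 0.0, -0.3]
width: 0.315
grip_force: 14.9
```

send_rows(increments=[[0,0,-0.003,0,0,0,1],[0,0,-0.002,0,0,0,1],[0,0,0,0,0,0,1]])

```text
clock: 8.8
eef_pos: [0.5404, -0.1017, 0.0326]
eef_rot: [-0.028, 1.0, 0.0, 0.0]
contact_force: [-0.4, -0.1, -0.1]
width: 0.311
grip_force: 14.9
```

send_rows(increments=[[0,0.001,-0.004,0,0,0,1],[0,0,-0.002,0,0,0,1],[0,0,-0.001,0,0,0,1],[0,0,0,0,0,0,1]])

```text
clock: 9.3
eef_pos: [0.5403, -0.1008, 0.0254]
eef_rot: [-0.028, 1.0, -0.0, -0.0]
contact_force: [0.2, 0.3, 0.7]
width: 0.312
grip_force: 14.9
```

send_rows(increments=[[0,0,-0.001,0,0,0,1],[0,0,-0.001,0,0,0,1],[0,0,0,0,0,0,1]])

```text
clock: 9.68
eef_pos: [0.5404, -0.1008, 0.0237]
eef_rot: [-0.027, 1.0, 0.0, 0.0]
contact_force: [-0.2, 0.1, 1.8]
width: 0.309
grip_force: 14.9
```

send_rows(increments=[[0,0,0,0,0,0,0.3],[0,0,0,0,0,0,0.15],[0,0,0,0,0,0,0.05],[0,0,0,0,0,0,0.05],[0,0,0,0,0,0,0.05]])

```text
clock: 10.3
eef_pos: [0.5403, -0.1007, 0.0235]
eef_rot: [-0.028, 1.0, 0.0, 0.0]
contact_force: [0.7, -0.5, 0.5]
width: 0.472
grip_force: 0.0
```

send_rows(increments=[[0,0,0.01,0,0,0,0.05],[0,0,0.03,0,0,0,0.05],[0,0,0.05,0,0,0,0.05],[0,0,0.05,0,0,0,-0.3],[0,0,0.03,0,0,0,-1]])

```text
clock: 10.92
eef_pos: [0.5411, -0.1011, 0.1967]
eef_rot: [-0.027, 1.0, -0.0, 0.002]
contact_force: [-0.6, 0.2, -0.5]
width: 0.675
grip_force: 0.0
```

```bash
python3 - <<'E'
from h import *
s=readout.sense();print(s['eef_pos'],s['width'])
z,P,Q,t=0,0,0,0
im,d,p=snap('wrist',tag='4');P=cloud(load('wrist4'))
cv2.imwrite('pics/w4c.png',cv2.resize(im[60:360,140:500],(720,600)))
lids(['wrist4','wrist2'],dict(small=(.4394,.0845,.053,.018),mid=(.538,.14,.064,.026)))
E
```

```text
[ 0.54113254 -0.10107243  0.1967456 ] 0.6749691873357951
small wrist4 941 mean [0.44   0.0827 0.0523] enc [0.4402 0.0837] 0.0175 mid [0.4401 0.0841]
small wrist2 438 mean [0.4392 0.0833 0.0523] enc [0.4394 0.0837] 0.0174 mid [0.439 0.084]
mid wrist4 1572 mean [0.5375 0.136  0.0643] enc [0.5378 0.1379] 0.0261 mid [0.538  0.1379]
mid wrist2 797 mean [0.537  0.1379 0.0643] enc [0.537 0.139] 0.026 mid [0.5377 0.1388]
```

View pics/w4c.png

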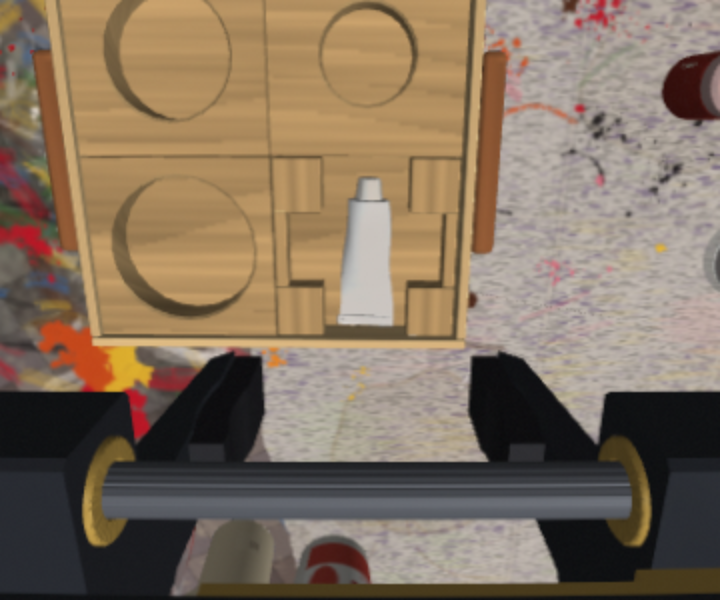

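The tube lies flat in the channel, at crop (365,250). Next is the small pot at (0.4395, 0.084).

send_rows(increments=[[-0.02,0.035,0,0,0,0,-1],[-0.025,0.045,0,0,0,0,-1],[-0.025,0.045,-0.02,0,0,0,-1],[-0.02,0.04,-0.03,0,0,0,-1],[-0.0115,0.02,-0.03,0,0,0,-1]])

```text
clock: 11.6
eef_pos: [0.4379, 0.0866, 0.1134]
eef_rot: [-0.029, 1.0, 0.001, 0.0]
contact_force: [0.5, -0.2, -0.2]
width: 0.997
grip_force: 0.0
```

send_rows(increments=[[0,0,-0.01,0,0,0,-1],[0,0,-0.01,0,0,0,-1],[0,0,0,0,0,0,-1]])

```text
clock: 11.98
eef_pos: [0.4395, 0.083, 0.0936]
eef_rot: [-0.026, 1.0, -0.0, 0.0]
contact_force: [0.1, -1.1, -0.2]
width: 1.001
grip_force: 0.0
```

```bash
python3 - <<'E'
from h import *
s=readout.sense();print(s['eef_pos'],s['q'].round(2));print(Ro.from_quat(s['eef_rot']).as_matrix().round(4))
snap('wrist',tag='5')
lids(['wrist5'],dict(small=(.4394,.0845,.053,.018)))
E
```

```text
[0.4395389  0.08300082 0.09363189] [-0.53  0.46  0.3   2.17 -0.25  0.54  1.58]
[[-9.986e-01 -5.280e-02  4.000e-04]
 [-5.280e-02  9.986e-01 -4.000e-04]
 [-4.000e-04 -5.000e-04 -1.000e+00]]
small wrist5 1606 mean [0.4387 0.0839 0.0524] enc [0.4393 0.0842] 0.0177 mid [0.4393 0.0844]
```

send_rows(increments=[[0,0.001,-0.03,0,0,0,-1],[0,0,-0.025,0,0,0,-0.6],[0,0,-0.013,0,0,0,-0.2],[0,0,0,0,0,0,0],[0,0,0,0,0,0,0.1]], grip_force=20)

```text
clock: 12.65
eef_pos: [0.4395, 0.0852, 0.0263]
eef_rot: [-0.027, 1.0, 0.0, 0.001]
contact_force: [0.4, 0.1, -0.0]
width: 0.569
grip_force: 0.0
```

send_rows(increments=[[0,0,0,0,0,0,1],[0,0,0,0,0,0,1],[0,0,0,0,0,0,1],[0,0,0,0,0,0,1],[0,0,0,0,0,0,1]])

```text
clock: 13.28
eef_pos: [0.4394, 0.0853, 0.0262]
eef_rot: [-0.027, 1.0, 0.0, 0.001]
contact_force: [-1.3, 0.2, 6.7]
width: 0.408
grip_force: 20.0
```

send_rows(increments=[[0,0,0.005,0,0,0,1],[0,0,0.01,0,0,0,1],[0,0,0.02,0,0,0,1],[0,0,0.03,0,0,0,1],[0,0,0.02,0,0,0,1]])

```text
clock: 13.9
eef_pos: [0.439, 0.0853, 0.1121]
eef_rot: [-0.027, 1.0, 0.0, 0.001]
contact_force: [0.2, 0.4, -0.9]
width: 0.405
grip_force: 20.0
```

send_rows(increments=[[0,0,0.02,0,0,0,1],[0,0,0.0,0,0,0,1]])

```text
clock: 14.15
eef_pos: [0.4397, 0.0856, 0.1319]
eef_rot: [-0.028, 1.0, 0.001, 0.001]
contact_force: [-0.5, -0.4, 0.5]
width: 0.404
grip_force: 20.0
```

```bash
python3 - <<'E'
from h import *
s=readout.sense();print(s['eef_pos'],s['q'].round(2),s['width'],s['contact_force'])
im,d,p=snap('wrist',tag='6');im2,_,_=snap('side',tag='6')
cv2.imwrite('pics/p6.png',np.hstack([cv2.resize(im[80:360,180:460],(400,400)),cv2.resize(im2[150:310,250:410],(400,400))]))
E
```

```text
[0.43971361 0.08564133 0.1318949 ] [-0.58  0.38  0.34  2.16 -0.21  0.63  1.54] 0.4042110344662972 [-0.49016589 -0.38099199  0.47939271]
```

View pics/p6.png

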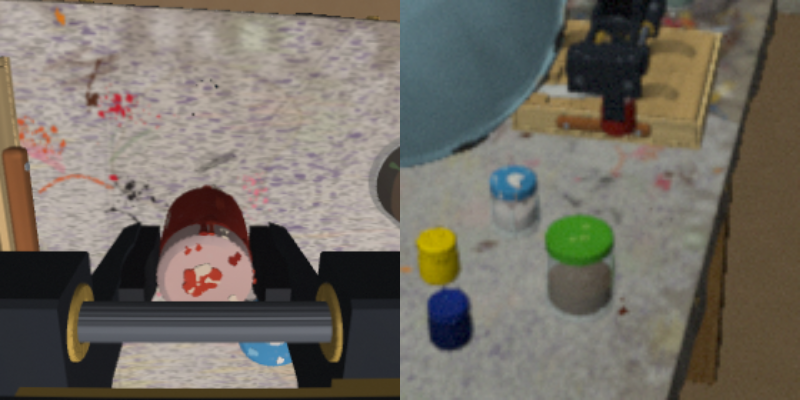

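```bash
python3 - <<'E'
from h import *
P=cloud(load('wrist6'));im=load('wrist6')['im'].astype(int)
m=(np.hypot(P[...,0]-.4397,P[...,1]-.0856)<.025)&(P[...,2]>.10)&(im[...,2]>im[...,1]+8)
q=P[m];print(m.sum(),np.percentile(q[:,2],[2,50,98]))
t=q[q[:,2]>np.percentile(q[:,2],98)-.006];print(t.mean(0),(t.min(0)+t.max(0))/2)
A=np.c_[t[:,:2]-t[:,:2].mean(0),np.ones(len(t))];print(np.linalg.lstsq(A,t[:,2],rcond=None)[0])
E
```

```text
5474 [0.11411947 0.15777762 0.22456263]
[0.42202384 0.08461155 0.22373576] [0.42196189 0.08437876 0.22365054]
[-0.96367447 -0.05225815  0.22373576]
```

send_rows(increments=[[0,-0.03,0,0,0,0,1],[-0.001,-0.05,0,0,0,0,1],[-0.001,-0.05,0,0,0,0,1],[0,-0.04,0,0,0,0,1],[0,-0.021,-0.01,0,0,0,1]])

```text
clock: 14.88
eef_pos: [0.4363, -0.1081, 0.12]
eef_rot: [-0.026, 1.0, -0.0, -0.0]
contact_force: [0.0, -0.0, -1.0]
width: 0.409
grip_force: 20.0
```

send_rows(increments=[[0,0,-0.02,0,0,0,1],[0,0,-0.02,0,0,0,1],[0,0,0,0,0,0,1]])

```text
clock: 15.25
eef_pos: [0.435, -0.1056, 0.0789]
eef_rot: [-0.027, 1.0, 0.0, -0.002]
contact_force: [-0.7, -0.6, -0.9]
width: 0.405
grip_force: 20.0
```

```bash
python3 - <<'E'
from h import *
s=readout.sense();print(s['eef_pos'],s['contact_force'],(np.array([.4373,-.1056,.04])-s['eef_pos']).round(4))
P0=snap('wrist',tag='7')
P=cloud(load('wrist7'))
m=(np.hypot(P[...,0]-s['eef_pos'][0],P[...,1]-s['eef_pos'][1])<.025)&(abs(P[...,2]-s['eef_pos'][2]-.027)<.004)
q=P[m];print(m.sum(),q.mean(0),(q.min(0)+q.max(0))/2)
E
```

```text
[ 0.4350448  -0.10562695  0.07887833] [-0.72062023 -0.60899849 -0.86916841] [ 0.0023  0.     -0.0389]
3232 [ 0.43149694 -0.1049706   0.10513922] [ 0.43141542 -0.10601088  0.10587839]
```

send_rows(increments=[[0.002,0,-0.01,0,0,0,1],[0,0,-0.012,0,0,0,1],[0,0,-0.008,0,0,0,1],[0,0,-0.004,0,0,0,1],[0,0,0,0,0,0,1]])

```text
clock: 15.92
eef_pos: [0.4386, -0.1058, 0.0463]
eef_rot: [-0.027, 1.0, 0.0, -0.0]
contact_force: [-0.9, -0.4, 0.2]
width: 0.405
grip_force: 20.0
```

send_rows(increments=[[0,0,-0.002,0,0,0,1],[0,0,-0.001,0,0,0,1],[0,0,-0.001,0,0,0,1],[0,0,0,0,0,0,1]])

```text
clock: 16.42
eef_pos: [0.4388, -0.1057, 0.0425]
eef_rot: [-0.028, 1.0, 0.0, 0.0]
contact_force: [-0.8, -0.1, -0.8]
width: 0.402
grip_force: 20.0
```

send_rows(increments=[[0,0,-0.001,0,0,0,1],[0,0,-0.001,0,0,0,1],[0,0,0,0,0,0,1]])

```text
clock: 16.8
eef_pos: [0.4387, -0.1057, 0.0404]
eef_rot: [-0.028, 1.0, 0.0, -0.0]
contact_force: [0.1, -0.1, -0.6]
width: 0.405
grip_force: 20.0
```

send_rows(increments=[[0,0,-0.001,0,0,0,1],[0,0,0,0,0,0,1]])

```text
clock: 17.05
eef_pos: [0.4388, -0.1058, 0.0401]
eef_rot: [-0.027, 1.0, 0.0, 0.0]
contact_force: [-3.3, 0.2, 11.2]
width: 0.402
grip_force: 20.0
```

send_rows(increments=[[0,0,0.0007,0,0,0,0.2],[0,0,0,0,0,0,0.05],[0,0,0,0,0,0,-0.2],[0,0,0,0,0,0,-0.4],[0,0,0,0,0,0,-0.4]])

```text
clock: 17.68
eef_pos: [0.4388, -0.1058, 0.0402]
eef_rot: [-0.028, 1.0, 0.0, -0.0]
contact_force: [-0.4, 0.1, 0.2]
width: 0.7
grip_force: 0.0
```

send_rows(increments=[[0,0,0.01,0,0,0,-0.5],[0,0,0.03,0,0,0,-0.5],[0,0,0.04,0,0,0,-0.5],[0,0,0.04,0,0,0,-1],[0,0,0.01,0,0,0,-1]])

```text
clock: 18.3
eef_pos: [0.4401, -0.1059, 0.1727]
eef_rot: [-0.028, 1.0, -0.0, 0.002]
contact_force: [0.3, 1.4, 0.4]
width: 0.955
grip_force: 0.0
```

```bash
python3 - <<'E'
from h import *
s=readout.sense();print(s['eef_pos'],s['width'])
im,_,_=snap('wrist',tag='8')
lids(['wrist8'],dict(small=(.4375,-.1056,.067,.018),mid=(.538,.139,.064,.026)))
cv2.imwrite('pics/p8.png',im[100:350,100:540])
E
```

```text
[ 0.44012431 -0.10594925  0.17268879] 0.9545678170706958
small wrist8 959 mean [ 0.4383 -0.1049  0.0664] enc [ 0.439  -0.1052] 0.0176 mid [ 0.4389 -0.1045]
mid wrist8 few
```

View pics/p8.png

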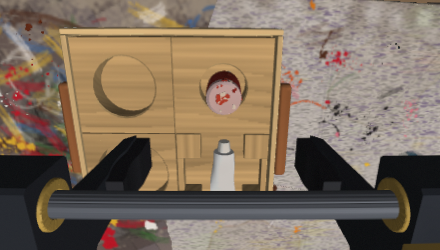

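The pot stands in the small well at (222,92) with its lid at the expected height, and the tube is in place. Middle jar next.

send_rows(increments=[[0.015,0.035,0,0,0,0,-1],[0.022,0.055,0,0,0,0,-1],[0.022,0.055,0,0,0,0,-1],[0.02,0.055,-0.01,0,0,0,-1],[0.015,0.035,-0.02,0,0,0,-1]])

```text
clock: 18.98
eef_pos: [0.533, 0.1327, 0.139]
eef_rot: [-0.029, 1.0, 0.001, -0.0]
contact_force: [0.6, -0.3, -0.2]
width: 1.0
grip_force: 0.0
```

send_rows(increments=[[0.004,0.01,-0.02,0,0,0,-1],[0,0,-0.01,0,0,0,-1],[0,0,0,0,0,0,-1]])

```text
clock: 19.35
eef_pos: [0.5357, 0.1378, 0.1091]
eef_rot: [-0.027, 1.0, -0.001, -0.001]
contact_force: [0.2, 0.1, 0.3]
width: 1.005
grip_force: 0.0
```

```bash
python3 - <<'E'
from h import *
s=readout.sense();print(s['eef_pos'],s['q'].round(2))
snap('wrist',tag='9')
lids(['wrist9'],dict(mid=(.538,.139,.064,.026)))
print(cloud(load('wrist2'))[243,473])
E
```

```text
[0.53571032 0.13784604 0.10911577] [-0.57  0.57  0.31  1.9  -0.25  0.71  1.51]
mid wrist9 3197 mean [0.5366 0.1381 0.0644] enc [0.5375 0.1386] 0.0254 mid [0.5379 0.1385]
[0.57270072 0.22037445 0.04221379]
```

send_rows(increments=[[0.0015,0.0005,0,0,0,0,-0.64],[0,0,-0.025,0,0,0,-0.64],[0,0,-0.03,0,0,0,-0.64],[0,0,-0.018,0,0,0,-0.64],[0,0,-0.008,0,0,0,-0.64]], grip_force=25)

```text
clock: 20.02
eef_pos: [0.5383, 0.1395, 0.0288]
eef_rot: [-0.027, 1.0, -0.0, -0.0]
contact_force: [-0.2, -0.8, -0.5]
width: 0.822
grip_force: 0.0
```

send_rows(increments=[[0,0,0,0,0,0,-0.3],[0,0,0,0,0,0,0],[0,0,0,0,0,0,1],[0,0,0,0,0,0,1],[0,0,0,0,0,0,1]])

```text
clock: 20.65
eef_pos: [0.5391, 0.1397, 0.03]
eef_rot: [-0.027, 1.0, 0.0, 0.001]
contact_force: [0.3, -0.8, 6.4]
width: 0.56
grip_force: 25.1
```

send_rows(increments=[[0,0,0.005,0,0,0,1],[0,0,0.01,0,0,0,1],[0,0,0.02,0,0,0,1],[0,0,0.03,0,0,0,1],[0,0,0.03,0,0,0,1]])

```text
clock: 21.28
eef_pos: [0.5384, 0.1398, 0.1263]
eef_rot: [-0.028, 1.0, 0.0, 0.0]
contact_force: [0.5, 0.8, -0.9]
width: 0.557
grip_force: 24.9
```

send_rows(increments=[[0,0,0.02,0,0,0,1],[0,0,0.0,0,0,0,1]])

```text
clock: 21.52
eef_pos: [0.5395, 0.1401, 0.1466]
eef_rot: [-0.027, 1.0, 0.001, 0.002]
contact_force: [-0.2, 0.4, -1.0]
width: 0.558
grip_force: 24.9
```

```bash
python3 - <<'E'
from h import *
s=readout.sense();print(s['eef_pos'],s['width'],s['contact_force'],s['moment'])
im,d,p=snap('wrist',tag='10');im2,_,_=snap('side',tag='10')
P=cloud(load('wrist10'));e=s['eef_pos']
m=(abs(P[...,0]-e[0])<.03)&(abs(P[...,1]-e[1])<.024)&(abs(P[...,2]-e[2]-.034)<.010)&(im[...,0].astype(int)>im[...,2]+30)
q=P[m];print(m.sum(),q.mean(0)-e,np.percentile(q[:,2],[5,50,95])-e[2])
A=np.c_[q[:,:2]-q[:,:2].mean(0),np.ones(len(q))];print(np.linalg.lstsq(A,q[:,2],rcond=None)[0])
cv2.imwrite('pics/p10.png',np.hstack([cv2.resize(im[80:360,180:460],(400,400)),cv2.resize(im2[130:290,250:410],(400,400))]))
E
```

```text
[0.53953433 0.14009038 0.14655479] 0.5579286138825973 [-0.24253292  0.39525696 -0.97959593] [ 0.01584085 -0.05242261  0.02434799]
4413 [-0.01212207 -0.00098029  0.03341503] [0.02771522 0.03402156 0.035212  ]
[ 0.09496365 -0.00575696  0.17996982]
```

View pics/p10.png

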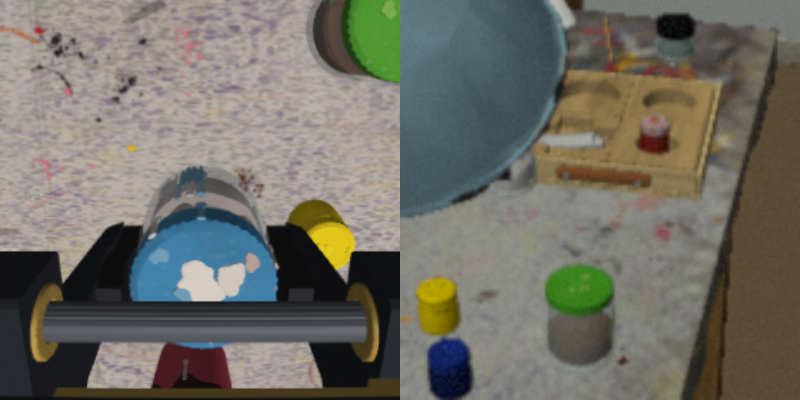

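send_rows(increments=[[-0.008,-0.03,0,0,0,0,1],[-0.014,-0.05,0,0,0,0,1],[-0.016,-0.055,0,0,0,0,1],[-0.016,-0.055,0,0,0,0,1],[-0.016,-0.055,0,0,0,0,1]])

```text
clock: 22.25
eef_pos: [0.467, -0.1067, 0.1435]
eef_rot: [-0.028, 1.0, 0.0, -0.001]
contact_force: [1.4, -0.2, -1.4]
width: 0.558
grip_force: 24.9
```

send_rows(increments=[[-0.014,-0.05,0,0,0,0,1],[-0.009,-0.035,0,0,0,0,1],[-0.004,-0.017,-0.02,0,0,0,1],[0,0,-0.03,0,0,0,1],[0,0,0,0,0,0,1]])

```text
clock: 22.88
eef_pos: [0.439, -0.2066, 0.0921]
eef_rot: [-0.027, 1.0, 0.001, -0.003]
contact_force: [-0.8, 0.4, -1.2]
width: 0.559
grip_force: 24.9
```

```bash
python3 - <<'E'
from h import *
s=readout.sense();print(s['eef_pos'],s['contact_force'],(np.array([.4425,-.2068,.044])-s['eef_pos']).round(4))
E
```

```text
[ 0.43901779 -0.20656815  0.09211381] [-0.75235314  0.35112565 -1.21225865] [ 0.0035 -0.0002 -0.0481]
```

send_rows(increments=[[0.0025,0,-0.012,0,0,0,1],[0,0,-0.014,0,0,0,1],[0,0,-0.01,0,0,0,1],[0,0,-0.006,0,0,0,1],[0,0,0,0,0,0,1]])

```text
clock: 23.5
eef_pos: [0.4435, -0.2072, 0.0519]
eef_rot: [-0.027, 1.0, 0.0, -0.0]
contact_force: [-0.1, -1.6, -0.9]
width: 0.558
grip_force: 24.9
```

send_rows(increments=[[0,0,-0.002,0,0,0,1],[0,0,-0.001,0,0,0,1],[0,0,0,0,0,0,1]])

```text
clock: 23.88
eef_pos: [0.4439, -0.2073, 0.0493]
eef_rot: [-0.028, 1.0, -0.0, 0.0]
contact_force: [-0.9, -0.5, -0.8]
width: 0.559
grip_force: 24.9
```

send_rows(increments=[[0,0,-0.002,0,0,0,1],[0,0,-0.001,0,0,0,1],[0,0,-0.001,0,0,0,1],[0,0,0,0,0,0,1]])

```text
clock: 24.38
eef_pos: [0.4438, -0.2072, 0.0451]
eef_rot: [-0.028, 1.0, 0.0, -0.0]
contact_force: [0.3, -1.2, -1.0]
width: 0.561
grip_force: 24.9
```

send_rows(increments=[[0,0,-0.001,0,0,0,1],[0,0,0,0,0,0,1]])

```text
clock: 24.62
eef_pos: [0.4438, -0.2072, 0.0442]
eef_rot: [-0.028, 1.0, 0.0, 0.0]
contact_force: [-0.0, 0.0, -1.6]
width: 0.559
grip_force: 24.9
```

send_rows(increments=[[0,0,-0.0007,0,0,0,1],[0,0,0,0,0,0,1]])

```text
clock: 24.88
eef_pos: [0.4439, -0.2073, 0.044]
eef_rot: [-0.027, 1.0, 0.0, 0.0]
contact_force: [-0.9, 1.2, 5.6]
width: 0.559
grip_force: 25.0
```

Touched down. Release.

send_rows(increments=[[0,0,0,0,0,0,-0.15],[0,0,0,0,0,0,-0.3],[0,0,0,0,0,0,-0.5],[0,0,0,0,0,0,-0.6],[0,0,0,0,0,0,-0.6]])

```text
clock: 25.5
eef_pos: [0.4438, -0.2073, 0.0435]
eef_rot: [-0.028, 1.0, -0.0, 0.0]
contact_force: [0.4, 1.4, -0.3]
width: 0.795
grip_force: 0.0
```

send_rows(increments=[[0,0,0.01,0,0,0,-0.6],[0,0,0.03,0,0,0,-0.6],[0,0,0.04,0,0,0,-0.6],[0,0,0.05,0,0,0,-1],[0,0,0.04,0,0,0,-1]])

```text
clock: 26.12
eef_pos: [0.4439, -0.2074, 0.216]
eef_rot: [-0.027, 1.0, -0.0, 0.001]
contact_force: [1.6, 0.3, 0.7]
width: 0.989
grip_force: 0.0
```

```bash
python3 - <<'E'
from h import *
s=readout.sense();print(s['eef_pos'],s['width'])
im,_,_=snap('wrist',tag='11')
lids(['wrist11'],dict(small=(.4375,-.1056,.067,.018),mid=(.4415,-.207,.078,.026),big=(.4415,.2385,.086,.034)))
E
```

```text
[ 0.44387705 -0.20744867  0.21599805] 0.9885547009569224
small wrist11 734 mean [ 0.4383 -0.1055  0.0663] enc [ 0.4389 -0.1044] 0.0177 mid [ 0.4387 -0.1043]
mid wrist11 1617 mean [ 0.4418 -0.2071  0.0784] enc [ 0.4422 -0.2068] 0.0254 mid [ 0.4422 -0.2067]
big wrist11 few
```

send_rows(increments=[[0,0.035,0,0,0,0,-1],[0,0.055,0,0,0,0,-1],[0,0.058,0,0,0,0,-1],[0,0.058,0,0,0,0,-1],[0,0.058,0,0,0,0,-1]])

```text
clock: 26.8
eef_pos: [0.4436, 0.0585, 0.2141]
eef_rot: [-0.027, 1.0, 0.0, 0.001]
contact_force: [0.8, 0.3, 0.8]
width: 1.002
grip_force: 0.0
```

send_rows(increments=[[0,0.058,0,0,0,0,-1],[-0.001,0.055,0,0,0,0,-1],[-0.001,0.045,-0.02,0,0,0,-1],[0,0.023,-0.03,0,0,0,-1],[0,0,-0.02,0,0,0,-1]])

```text
clock: 27.42
eef_pos: [0.4411, 0.2399, 0.1427]
eef_rot: [-0.029, 1.0, 0.0, -0.0]
contact_force: [0.6, -0.5, 0.5]
width: 1.001
grip_force: 0.0
```

```bash
python3 - <<'E'
from h import *
s=readout.sense();print(s['eef_pos'],s['q'].round(2))
snap('wrist',tag='12');s=readout.sense();print(s['eef_pos'])
lids(['wrist12'],dict(big=(.4415,.2385,.086,.034)))
E
```

```text
[0.44105116 0.23990084 0.14268028] [-0.75  0.43  0.2   2.01 -0.13  0.71  1.16]
[0.43998788 0.23791708 0.14071608]
big wrist12 4881 mean [0.4401 0.2384 0.0852] enc [0.4417 0.2384] 0.0322 mid [0.4417 0.2384]
```

send_rows(increments=[[0.0015,0.0005,-0.02,0,0,0,-1],[0,0,-0.03,0,0,0,-1],[0,0,-0.03,0,0,0,-1],[0,0,-0.015,0,0,0,-1],[0,0,-0.01,0,0,0,-1]], grip_force=40)

```text
clock: 28.1
eef_pos: [0.4436, 0.2382, 0.0385]
eef_rot: [-0.027, 1.0, 0.0, 0.0]
contact_force: [0.2, 0.3, 0.8]
width: 0.999
grip_force: 0.0
```

send_rows(increments=[[0,0,0,0,0,0,-0.7],[0,0,0,0,0,0,-0.5],[0,0,0,0,0,0,1],[0,0,0,0,0,0,1],[0,0,0,0,0,0,1]])

```text
clock: 28.72
eef_pos: [0.4439, 0.2385, 0.0392]
eef_rot: [-0.027, 1.0, 0.0, 0.001]
contact_force: [0.2, -0.4, 7.2]
width: 0.749
grip_force: 40.0
```

send_rows(increments=[[0,0,0.005,0,0,0,1],[0,0,0.01,0,0,0,1],[0,0,0.02,0,0,0,1],[0,0,0.03,0,0,0,1],[0,0,0.03,0,0,0,1]])

```text
clock: 29.35
eef_pos: [0.443, 0.238, 0.1347]
eef_rot: [-0.027, 1.0, -0.0, -0.0]
contact_force: [0.7, 0.8, -2.7]
width: 0.753
grip_force: 39.9
```

send_rows(increments=[[0,0,0.02,0,0,0,1],[0,0,0.01,0,0,0,1],[0,0,0,0,0,0,1]])

```text
clock: 29.72
eef_pos: [0.4434, 0.2384, 0.1639]
eef_rot: [-0.028, 1.0, 0.0, 0.0]
contact_force: [-0.2, -0.2, -2.0]
width: 0.754
grip_force: 39.9
```

```bash
python3 - <<'E'
from h import *
s=readout.sense();e=s['eef_pos'];print(e,s['width'],s['contact_force'],s['moment'])
im,d,p=snap('wrist',tag='13');P=cloud(load('wrist13'));im=im.astype(int)
m=(abs(P[...,0]-e[0])<.04)&(abs(P[...,1]-e[1])<.03)&(abs(P[...,2]-e[2]-.046)<.010)&(im[...,1]>im[...,2]+30)
q=P[m];print(m.sum(),q.mean(0)-e,np.percentile(q[:,2],[5,50,95])-e[2])
cv2.imwrite('pics/p13.png',cv2.resize(im[80:360,180:460].astype(np.uint8),(400,400)))
E
```

```text
[0.44340247 0.23837545 0.16392546] 0.7537370886504059 [-0.19349767 -0.17185803 -1.99061826] [0.07789555 0.03659363 0.00583938]
11107 [-0.00878154  0.00014542  0.04565523] [0.04422603 0.04585283 0.04688884]
```

View pics/p13.png

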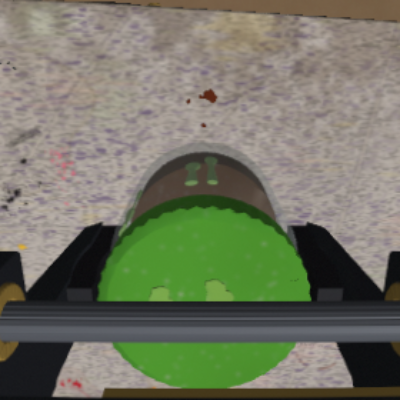

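send_rows(increments=[[0.007,-0.03,0,0,0,0,1],[0.012,-0.05,0,0,0,0,1],[0.013,-0.055,0,0,0,0,1],[0.013,-0.055,0,0,0,0,1],[0.013,-0.055,0,0,0,0,1]])

```text
clock: 30.4
eef_pos: [0.5009, -0.0085, 0.1626]
eef_rot: [-0.028, 1.0, -0.0, -0.001]
contact_force: [1.3, -0.1, -1.9]
width: 0.752
grip_force: 39.9
```

send_rows(increments=[[0.013,-0.055,0,0,0,0,1],[0.012,-0.055,0,0,0,0,1],[0.01,-0.045,0,0,0,0,1],[0.007,-0.03,0,0,0,0,1],[0.002,-0.01,-0.02,0,0,0,1]])

```text
clock: 31.02
eef_pos: [0.5457, -0.2042, 0.1429]
eef_rot: [-0.026, 1.0, -0.001, 0.001]
contact_force: [-0.5, -0.2, -2.1]
width: 0.751
grip_force: 39.9
```

send_rows(increments=[[0,0,-0.025,0,0,0,1],[0,0,-0.02,0,0,0,1],[0,0,0,0,0,0,1],[0,0,0,0,0,0,1]])

```text
clock: 31.52
eef_pos: [0.5452, -0.2009, 0.0982]
eef_rot: [-0.028, 1.0, 0.0, -0.0]
contact_force: [-0.4, -0.6, -1.7]
width: 0.755
grip_force: 39.9
```

```bash
python3 - <<'E'
from h import *
s=readout.sense();print(s['eef_pos'],s['contact_force'],(np.array([.5453,-.202,.053])-s['eef_pos']).round(4));print(Ro.from_quat(s['eef_rot']).as_matrix()[:,2])
E
```

```text
[ 0.54521963 -0.20090054  0.09820312] [-0.36394913 -0.58465827 -1.6746176 ] [ 0.0001 -0.0011 -0.0452]
[-6.29838643e-04  4.86963524e-04 -9.99999683e-01]
```

send_rows(increments=[[0,-0.001,-0.01,0,0,0,1],[0,0,-0.013,0,0,0,1],[0,0,-0.01,0,0,0,1],[0,0,-0.005,0,0,0,1],[0,0,0,0,0,0,1]])

```text
clock: 32.15
eef_pos: [0.545, -0.2027, 0.0601]
eef_rot: [-0.027, 1.0, 0.0, -0.0]
contact_force: [0.3, -0.0, -2.6]
width: 0.751
grip_force: 39.9
```

send_rows(increments=[[0,0,-0.002,0,0,0,1],[0,0,-0.001,0,0,0,1],[0,0,0,0,0,0,1]])

```text
clock: 32.52
eef_pos: [0.5454, -0.2028, 0.0576]
eef_rot: [-0.028, 1.0, -0.0, 0.0]
contact_force: [0.0, -0.0, -2.1]
width: 0.748
grip_force: 39.9
```

send_rows(increments=[[0,0,-0.001,0,0,0,1],[0,0,-0.001,0,0,0,1],[0,0,-0.001,0,0,0,1],[0,0,0,0,0,0,1]])

```text
clock: 33.02
eef_pos: [0.5452, -0.2027, 0.0544]
eef_rot: [-0.028, 1.0, 0.0, -0.0]
contact_force: [0.3, 0.6, -2.3]
width: 0.75
grip_force: 39.9
```

send_rows(increments=[[0,0,-0.001,0,0,0,1],[0,0,0,0,0,0,1]])

```text
clock: 33.28
eef_pos: [0.5453, -0.2028, 0.0535]
eef_rot: [-0.027, 1.0, -0.0, 0.0]
contact_force: [0.9, -0.3, -1.6]
width: 0.751
grip_force: 39.9
```

send_rows(increments=[[0,0,-0.0007,0,0,0,1],[0,0,0,0,0,0,1]])

```text
clock: 33.52
eef_pos: [0.5454, -0.2028, 0.0533]
eef_rot: [-0.027, 1.0, 0.0, 0.0]
contact_force: [-1.6, 0.3, 4.3]
width: 0.75
grip_force: 40.0
```

send_rows(increments=[[0,0,0,0,0,0,-0.55],[0,0,0,0,0,0,-0.7],[0,0,0,0,0,0,-0.9],[0,0,0,0,0,0,-1],[0,0,0,0,0,0,-1]])

```text
clock: 34.15
eef_pos: [0.5453, -0.2027, 0.0528]
eef_rot: [-0.028, 1.0, -0.0, -0.0]
contact_force: [-0.2, -0.4, -0.1]
width: 1.002
grip_force: 0.0
```

send_rows(increments=[[0,0,0.01,0,0,0,-1],[0,0,0.03,0,0,0,-1],[0,0,0.04,0,0,0,-1],[0,0,0.05,0,0,0,-1],[-0.03,0.03,0.04,0,0,0,-1]])

```text
clock: 34.78
eef_pos: [0.5168, -0.1745, 0.2258]
eef_rot: [-0.026, 1.0, -0.001, 0.002]
contact_force: [-0.3, 0.5, 0.9]
width: 0.999
grip_force: 0.0
```

send_rows(increments=[[-0.03,0.03,0.03,0,0,0,-1],[-0.03,0.03,0,0,0,0,-1],[0,0,0,0,0,0,-1],[0,0,0,0,0,0,-1]])

```text
clock: 35.28
eef_pos: [0.4559, -0.1132, 0.2534]
eef_rot: [-0.027, 1.0, -0.0, 0.001]
contact_force: [-0.5, 1.1, 0.4]
width: 0.997
grip_force: 0.0
```

```bash
python3 - <<'E'
from h import *
s=readout.sense();print(s['eef_pos'],s['width'])
im,_,_=snap('wrist',tag='14')
lids(['wrist14'],dict(small=(.4375,-.1056,.067,.018),mid=(.4415,-.207,.078,.026),big=(.543,-.202,.1,.034),blue=(.546,.312,.047,.02),cap=(.47,-.403,.056,.029)))
im2,_,_=snap('scene',tag='14')
lids(['scene14'],dict(blue=(.546,.308,.047,.02),cap=(.47,-.403,.056,.029)))
cv2.imwrite('pics/p14.png',np.hstack([cv2.resize(im[100:340,100:460],(450,300)),cv2.resize(im2[110:300,215:433],(344,300))]))
E
```

```text
[ 0.45589633 -0.11322009  0.253409  ] 0.9971659911672734
small wrist14 610 mean [ 0.4386 -0.1051  0.0663] enc [ 0.4388 -0.1046] 0.0173 mid [ 0.4388 -0.1046]
mid wrist14 1336 mean [ 0.4418 -0.2062  0.0783] enc [ 0.4422 -0.2065] 0.0249 mid [ 0.4422 -0.2065]
big wrist14 1028 mean [ 0.5386 -0.1899  0.0992] enc [ 0.5432 -0.2013] 0.0323 mid [ 0.5427 -0.1982]
blue wrist14 369 mean [0.542  0.3122 0.0464] enc [0.5423 0.3124] 0.0204 mid [0.5436 0.3124]
cap wrist14 1373 mean [ 0.4685 -0.4013  0.0561] enc [ 0.4701 -0.4034] 0.0282 mid [ 0.469  -0.4032]
blue scene14 42 mean [0.5464 0.3068 0.0455] enc [0.5451 0.3071] 0.0193 mid [0.5457 0.3069]
cap scene14 323 mean [ 0.4683 -0.4075  0.055 ] enc [ 0.4697 -0.4066] 0.0282 mid [ 0.4688 -0.4061]
```

View pics/p14.png

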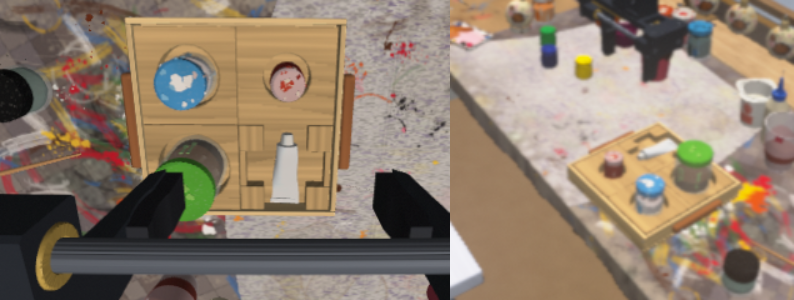

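All four items are seated: the tube at (285,170), the pot at (288,80), the middle jar at (182,80) and the big jar at (185,190). Lid heights match jars resting on the well floors, and the look-alikes haven't moved. Handing in.

```bash
python3 -c "
from station import order
print(order.hand_in())"
```

```text
the job is handed in; nothing more can be done
None
```

The job is handed in at about 35 s: the tube lies flat in its channel, the small pot, middle jar and big jar each stand fully down in their own well, and the look-alikes are where they were.

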